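# Clear the setting-out board and put its gauge plate away

### The job

Take the scraper block off its forked hook and use it to sweep all the wood chips off the setting-out board into the trough at its end, without touching chips on the board with the fingers, then hang the scraper back on its hook. After that slide the steel gauge plate along the board, flat, until a good third of it sticks out over the board's open edge, pick it up there and lay it flat and centred along the cork mat. Leave the spanner, pencil and tape where they are.

Things in the scene. Friction and masses are not known exactly. Their poses are not given: they have to be found in the camera images.
- board: fixed plywood setting-out board; origin on the bench under its middle. Its top is 70 mm above the origin, 380 mm long (its y, -190 to +190 mm), 190 mm wide between two wooden side fences (inner faces at x = -95 and +95 mm, 12 mm thick, 14 mm higher than the top, from y = -190 to +130 mm). No fence at either end: a chip trough is fixed to the -y end, the +y end is free
- trough (a point): middle of the chip trough's floor, 6 mm above the bench; axes as the board's. Open-topped aluminium trough inside 190 mm along x, 122 mm along y (board y -190 to -312 mm); outer walls reach 84 mm above the bench; its near side is the board itself, with no wall above the board's top
- sweep_edge (a point): middle of the board's top edge over the trough (the board's -y end); axes as the board's
- free_edge (a point): middle of the board's open top edge at the +y end, where the gauge plate is slid out; axes as the board's; the space beyond and below it is empty
- hook_stand: fixed dark steel stand, 139 mm high; origin at the centre of its 120 x 90 mm foot, z up. Its forked hook reaches out along the stand's -x: two level 8 mm round prongs with a 26 mm clear gap, free ends turned up 14 mm. The upright (60 mm wide) is on the +x side, front face at x = +28 mm, no higher than the prongs' tops
- fork (a point): middle of the forked hook, between the prongs at the height of their tops (125 mm above the bench); axes as the stand's. Here the scraper hangs (it may sit up to 12 mm off along x). The turned-up ends lie 32 to 43 mm from here towards -x and stand 14 mm above this point
- scraper: scraper block; origin at the centre of its underside, z up. Wooden block with rubber foot 50 mm thick (x), 84 mm wide (y), 35 mm high; above it a neck 14 x 14 mm (z 35 to 85), a flange 36 x 52 mm (z 85 to 95) and the handle. Symmetrical front to back, stands upright on its own, 0.25 kg. Hung: flange underside on the prongs, neck between them, x along the fork's x
- scraper_handle (a point): middle of the scraper's black handle, 115 mm above the scraper's origin, axes as the scraper's; the handle is 24 mm (x) by 36 mm (y), from 20 mm below to 27 mm above this point, all of one width. To take it off the hook lift 15 to 40 mm, then draw it out along the fork's -x 80 mm or more before raising it: the block lies under the prongs and is wider
- gauge_plate: flat steel gauge plate 52 mm wide (body x), 130 mm long (body y), 6 mm thick, 0.16 kg, lying on the board near its free edge, its long side roughly along the board's y; origin at the centre of its underside
- mat: flat cork mat on the bench, fixed, 110 mm (x) by 170 mm (y), 3 mm thick; origin at the centre of its underside
- chip1: loose wood chip, a dark or brown split piece about 24 mm wide (body x), 62 mm long (body y), 20 mm thick, 30 g; origin at the centre of its underside. Four to six of the six chips are present
- chip2: loose wood chip, a dark or brown split piece about 24 mm wide (body x), 68 mm long (body y), 20 mm thick, 30 g; origin at the centre of its underside. Four to six of the six chips are present
- chip3: loose wood chip, a dark or brown split piece about 24 mm wide (body x), 58 mm long (body y), 20 mm thick, 30 g; origin at the centre of its underside. Four to six of the six chips are present
- chip4: loose wood chip, a dark or brown split piece about 24 mm wide (body x), 62 mm long (body y), 20 mm thick, 30 g; origin at the centre of its underside. Four to six of the six chips are present
- chip5: loose wood chip, a dark or brown split piece about 24 mm wide (body x), 68 mm long (body y), 20 mm thick, 30 g; origin at the centre of its underside. Four to six of the six chips are present
- chip6: loose wood chip, a dark or brown split piece about 24 mm wide (body x), 58 mm long (body y), 20 mm thick, 30 g; origin at the centre of its underside. Four to six of the six chips are present
- spanner: combination spanner, 189 mm long, lying on the bench near the robot; a bystander
- pencil: red pencil, 158 mm long, lying on the bench; a bystander
- masking_tape: roll of masking tape, 105 mm across, 24 mm high, lying on the bench; a bystander
Things that resemble listed ones, but are neither listed nor needed, are in the scene too. What is shaped like the chip1 but blue or red is not meant.

How it is judged:
By the outcome, as a careful person would: the job done as asked, in the order asked, and still so for the second after the job is handed in, with the robot touching nothing.
Of chip1, chip2, chip3, chip4, chip5, chip6 only 4 to 6 are there at a start; the rules pass over those that are not, and their reading is None.
At some moment in a run one of chip1, chip2, chip3, chip4, chip5, chip6, gauge_plate may be knocked a few centimetres aside while the robot is not near it.
Once in a run the grip may slacken for a moment while it holds something.
It also fails if it takes over 192 s, if anything falls off the work surface, if the arm or the gripper's body presses on something with over 40 N, if the wrist force passes 120 N, or if a joint passes its speed limit or range.

### The arm

A 6-joint arm with a two-finger parallel gripper is mounted at the origin on a cart in front of the work surface, level with it; the furniture and walls round the work are solid. World frame = base frame: x ahead of the robot, y to its left, z up, the work surface at z = 0. Lengths are in m, angles in rad, forces in N, time in s.
With the tool pointing down it reaches from about 0.35 to 0.975 m from the base axis. Payload 7.1 kg.
Tool frame: the origin (TCP) lies midway between the tips of the shut fingers; the grasp point (between the pads) lies 19 mm behind it; z points along the fingers, y is the line along which they close (so a half turn about z gives the same grasp; the last joint's range is limited). The gripper opens to 88 mm and grips with 3 to 60 N. Pads are 20 mm wide; open, the fingers measure 115 mm over their backs; the gripper's body (75 mm by 178 mm) begins 61 mm behind the grasp point.
Start: joints at [-1.202, 0.423, 1.63, -0, 1.089, -0.019], TCP at [0.236, -0.579, 0.188] pointing down, gripper open.
Joint ranges: [-3, 3], [-0.9, 2.11], [0.09, 2.58], [-1.31, 4.45], [0.11, 2.69], [-2.54, 2.54]. Speed limits (rad/s): [2.39, 2.39, 3.01, 3.14, 3.14, 3.14].

### API

Orientations are given as a unit quaternion [w, x, y, z].
In Python, from station import move_pose, movel, movej, command_gripper, wait, inverse_kinematics, read_camera, camera_info, MotionError, job_done, get_time, get_joint_pos, get_qvel, get_effort, get_tcp_pos, get_ee_rot, get_ft_force, get_ft_torque, get_grip_width, get_finger_force gives the robot as it stands. Calls block until the motion is done:
- move_pose(position, orientation): joint-space move of the TCP to a pose.
- movel(position, frame=None, v=0.15, until_force=None): straight line of the TCP; frame=None keeps the orientation; v is the mean speed in m/s. With until_force (N) it stops when the force on the tool has changed by that much, and returns True; else False.
- movej(angles): joint-space move.
- command_gripper(opening): opening from 0.0 (shut) to 1.0 (fully open); the grip force is fixed at half the most; returns when the fingers have stopped.
- wait(seconds).
- inverse_kinematics(position, orientation): joint angles nearest the present ones, or None.
- read_camera(name): name is "side" or "top"; returns the picture (400x640x3 uint8, red, green, blue); there is no depth.
- camera_info(name): a dict with "intrinsics" (3x3 intrinsics, pixels), "T" (4x4, takes a point from camera to world coordinates). Camera axes: x right, y up, looking along -z (the intrinsics and any distortion apply to the point x, -y, -z); pixel columns grow to the right and rows downward; lengths in m; the calibration is good to about 2 mm. A picture is of the moment at which its call begins. camera_info takes no time and is no camera call.
A pose or a line that the arm cannot do raises MotionError and nothing moves.
- job_done(): hands the job in; it is judged then, once.
Readings, each from a call of its own:
- get_time(): time.
- get_joint_pos(): joint angles.
- get_qvel(): joint speeds.
- get_effort(): joint torques, N m.
- get_tcp_pos(): TCP position.
- get_ee_rot(): TCP orientation.
- get_ft_force(): force on the tool from outside, world axes, zero at the start.
- get_ft_torque(): the same for the moment, N m.
- get_grip_width(): opening from 0.0 (shut) to 1.0 (fully open).
- get_finger_force(): force on a finger pad.
Only numpy, scipy, OpenCV 4.12 (cv2) and the standard library are available. Lean on these libraries where they do the work, as an engineer would, in place of code of your own. Each camera call takes 0.05 s, during which the arm holds its last target. There are 200 camera calls.

## Working session

There is one attempt and no reset: what is moved stays moved. The work goes in short steps, each a Python script; the robot and the scene stay as the last script left them, time stands still between calls to the robot, and variables do not carry over. Pictures are saved under pics/ and viewed, at most 14 in all, crops included, and the job is handed in when it is done.

```bash
ls; mkdir -p pics; python3 - <<'E'
from station import *
import cv2,numpy as np
np.set_printoptions(precision=4,suppress=True)
for n in("top","side"):
    cv2.imwrite(f"pics/{n}0.png",cv2.resize(read_camera(n)[:,:,::-1],(800,500),interpolation=cv2.INTER_CUBIC)); print(camera_info(n))
print(get_time(),get_ee_rot(),get_tcp_pos())
E
```

```text
pics
{'intrinsics': array([[458.8702,   0.    , 320.2434],
       [  0.    , 458.8702, 199.0243],
       [  0.    ,   0.    ,   1.    ]]), 'T': array([[ 0.0009,  0.9937, -0.1122,  0.3899],
       [-0.9998, -0.0014, -0.0205, -0.106 ],
       [-0.0205,  0.1122,  0.9935,  1.4873],
       [ 0.    ,  0.    ,  0.    ,  1.    ]])}
{'intrinsics': array([[454.682 ,   0.    , 318.4504],
       [  0.    , 454.682 , 198.3244],
       [  0.    ,   0.    ,   1.    ]]), 'T': array([[ 0.9537,  0.153 , -0.2589,  0.2441],
       [-0.3006,  0.4562, -0.8376, -1.1547],
       [-0.01  ,  0.8767,  0.481 ,  0.7295],
       [ 0.    ,  0.    ,  0.    ,  1.    ]])}
0.1 [-0.0007  0.9813  0.1927 -0.0001] [ 0.2362 -0.5781  0.1876]
```

View pics/top0.png

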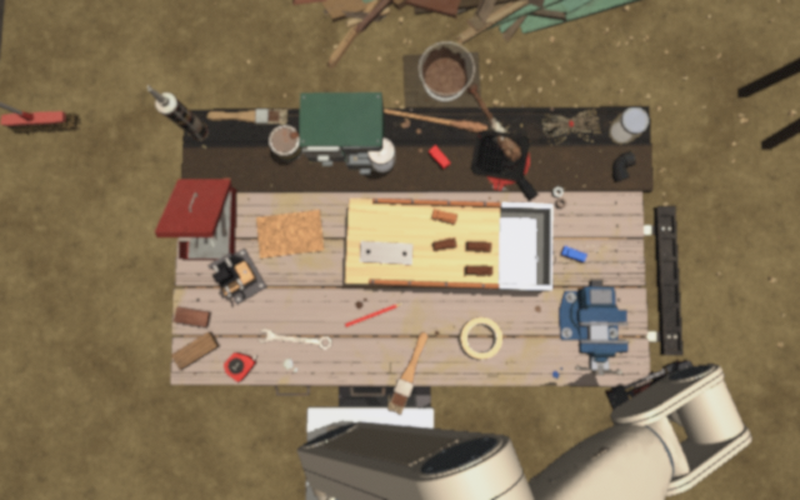

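View pics/side0.png

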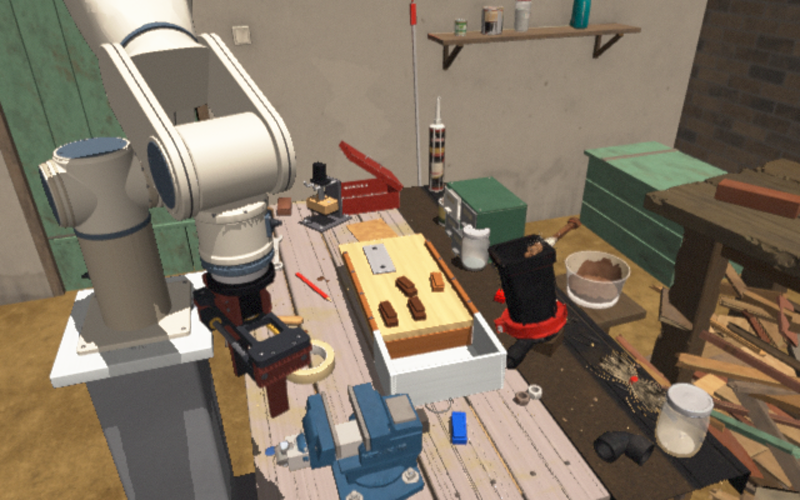

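The top view (800x500) shows the board at cols 347–500 and the trough at 500–552. Four chips are at (444,215), (444,244), (478,246) and (478,270), the plate is at (387,252), the mat at (290,232), and the hook stand with the scraper at (238,275). I'll zoom in on the details.

```bash
cat > h.py <<'E'
from station import *
import cv2,numpy as np
np.set_printoptions(precision=4,suppress=True)
def ray(n,u,v):
    c=camera_info(n);K=c["intrinsics"];T=c["T"]
    return T[:3,3],T[:3,:3]@np.array([(u-K[0,2])/K[0,0],-(v-K[1,2])/K[1,1],-1])
def onz(n,u,v,z):
    o,d=ray(n,u,v); return o+d*(z-o[2])/d[2]
def proj(n,p):
    c=camera_info(n);K=c["intrinsics"];T=c["T"]
    q=T[:3,:3].T@(np.asarray(p)-T[:3,3]); return np.array([K[0,2]+K[0,0]*q[0]/-q[2],K[1,2]+K[1,1]*q[1]/q[2]])
def crop(n,name,x0,y0,w,h,s,img=None):
    i=read_camera(n) if img is None else img
    cv2.imwrite(f"pics/{name}.png",cv2.resize(i[y0:y0+h,x0:x0+w,::-1],None,fx=s,fy=s,interpolation=cv2.INTER_CUBIC))
E
python3 - <<'E'
from h import *
t=read_camera("top");s=read_camera("side")
a=cv2.resize(t[190:250,160:220],None,fx=5,fy=5,interpolation=cv2.INTER_CUBIC)
b=cv2.resize(s[120:190,230:300],None,fx=300/70,fy=300/70,interpolation=cv2.INTER_CUBIC)
c=cv2.resize(t[150:240,200:450],None,fx=3.2,fy=3.2,interpolation=cv2.INTER_CUBIC)
o=np.zeros((590,800,3),np.uint8);o[:300,:300]=a;o[:300,320:620]=b;o[302:590]=c
cv2.imwrite("pics/z1.png",o[:,:,::-1])
E
```

```text
(no output)
```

View pics/z1.png

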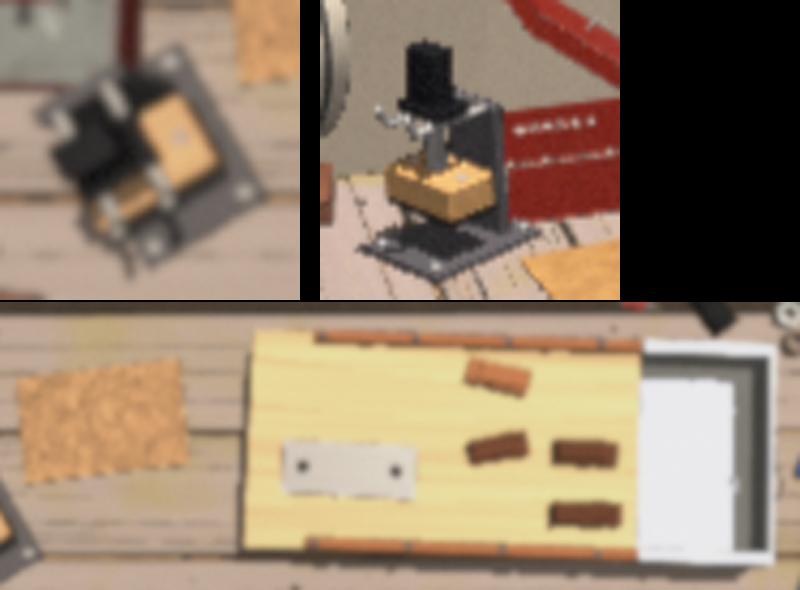

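```bash
python3 - <<'E'
from h import *
pc=lambda u,v:(u/3.2+200,(v-302)/3.2+150)
for nm,u,v,z in [("swL",640,350,.07),("swR",637,552,.07),("frL",252,332,.07),("frR",243,548,.07),("fenceTopEnd",643,350,.084),("trough+",776,345,.084),("trough-",772,564,.084)]:
    print(nm,onz("top",*pc(u,v),z))
t=read_camera("top");hsv=cv2.cvtColor(t,cv2.COLOR_RGB2HSV)
# chips/plate/mat by distance from colour in windows
def comp(name,mask,x0,y0,x1,y1,z,mn=40):
    m=np.zeros(mask.shape,np.uint8);m[y0:y1,x0:x1]=mask[y0:y1,x0:x1]
    n,l,st,ce=cv2.connectedComponentsWithStats(m)
    for i in range(1,n):
        if st[i,4]<mn: continue
        ys,xs=np.where(l==i)
        P=np.array([onz("top",x,y,z)[:2] for x,y in zip(xs,ys)],np.float32)
        r=cv2.minAreaRect(P); b=cv2.boxPoints(r); e=max([b[1]-b[0],b[2]-b[1]],key=np.linalg.norm)
        print(name,st[i,4],"c",np.array(r[0]),"mean",P.mean(0),"size",np.array(r[1]),"ang",np.degrees(np.arctan2(e[1],e[0]))%180)
H,S,V=[hsv[...,i].astype(int) for i in range(3)]
print("board px",hsv[190,300],"plate",hsv[203,310],"chip",hsv[196,355],hsv[173,355],"mat",hsv[185,232],"bench",hsv[210,250])
comp("plate",(S<60).astype(np.uint8),282,182,340,222,.076)
comp("chip",((V<190)&(H<20)).astype(np.uint8),340,163,398,222,.09)
comp("mat",((S>105)).astype(np.uint8),202,164,265,208,.003)
comp("board",((H>18)&(H<32)&(S>60)&(V>200)).astype(np.uint8),270,150,405,235,.07,300)
c=lambda u,v:(u/5+160,v/5+190)
F=[onz("top",*c(*p),.0)[:2] for p in [(178,45),(268,195),(140,268),(38,105)]]
print("foot",F)
print("handle top",onz("top",*c(85,142),.182))
for p in [(108,212),(161,186)]: print("tip",onz("top",*c(*p),.139))
b=lambda u,v:((u-320)*70/300+230,v*70/300+120)
print("handle side px", b(428,53),"proj", )
crop("top","hookbig",150,180,80,75,8,t)
E
```

```text
swL [ 0.6566 -0.3258  0.07  ]
swR [ 0.4595 -0.3193  0.07  ]
frL [0.6756 0.0539 0.07  ]
frR [0.4634 0.0603 0.07  ]
fenceTopEnd [ 0.6539 -0.3265  0.084 ]
trough+ [ 0.6585 -0.4545  0.084 ]
trough- [ 0.4475 -0.4447  0.084 ]
board px [ 23  88 233] plate [ 18  28 217] chip [ 10 141 119] [ 11 150 194] mat [ 15 123 216] bench [ 18  81 192]
plate 712 c [ 0.5409 -0.0408] mean [ 0.5406 -0.041 ] size [0.1291 0.053 ] ang 86.87333
chip 175 c [ 0.6547 -0.2258] mean [ 0.6558 -0.2383] size [0.1755 0.0094] ang 89.82704
chip 85 c [ 0.6258 -0.1825] mean [ 0.6218 -0.18  ] size [0.0579 0.0233] ang 77.60491
chip 163 c [ 0.5591 -0.1826] mean [ 0.5591 -0.1834] size [0.0266 0.0601] ang 101.30253
chip 178 c [ 0.5537 -0.266 ] mean [ 0.5538 -0.2667] size [0.0612 0.0246] ang 89.90575
chip 181 c [ 0.4954 -0.2652] mean [ 0.4956 -0.2663] size [0.067  0.0244] ang 89.95508Traceback (most recent call last):
  File "<stdin>", line 20, in <module>
  File "<stdin>", line 13, in comp
  File "h.py", line 8, in onz
    o,d=ray(n,u,v); return o+d*(z-o[2])/d[2]
        ~~~^^^^^^^
  File "h.py", line 5, in ray
    c=camera_info(n);K=c["intrinsics"];T=c["T"]
ValueError: time passes only in moves, steps and waits
```

```bash
sed -i 's/^def ray/_C={n:camera_info(n) for n in("top","side")}\ncamera_info=lambda n:_C[n]\ndef ray/' h.py
cat >> h.py <<'E'
def comp(name,mask,x0,y0,x1,y1,z,mn=40):
    m=np.zeros(mask.shape,np.uint8);m[y0:y1,x0:x1]=mask[y0:y1,x0:x1]
    n,l,st,ce=cv2.connectedComponentsWithStats(m)
    for i in range(1,n):
        if st[i,4]<mn: continue
        ys,xs=np.where(l==i)
        P=np.array([onz("top",x,y,z)[:2] for x,y in zip(xs,ys)],np.float32)
        r=cv2.minAreaRect(P); b=cv2.boxPoints(r); e=max([b[1]-b[0],b[2]-b[1]],key=np.linalg.norm)
        print(name,st[i,4],"c",np.array(r[0]),"mean",P.mean(0),"size",np.array(r[1]),"ang",np.degrees(np.arctan2(e[1],e[0]))%180)
E
python3 - <<'E'
from h import *
t=read_camera("top");s=read_camera("side");hsv=cv2.cvtColor(t,cv2.COLOR_RGB2HSV)
H,S,V=[hsv[...,i].astype(int) for i in range(3)]
comp("mat",((S>105)).astype(np.uint8),202,164,265,208,.003)
comp("board",((H>18)&(H<32)&(S>60)&(V>200)).astype(np.uint8),270,150,405,235,.07,300)
c=lambda u,v:(u/5+160,v/5+190)
print("foot",[onz("top",*c(*p),.0)[:2] for p in [(178,45),(268,195),(140,268),(38,105)]])
print("handle top",onz("top",*c(85,142),.182))
for p in [(108,212),(161,186)]: print("tip",onz("top",*c(*p),.139))
a=cv2.resize(t[190:250,155:225],None,fx=400/70,fy=400/70,interpolation=cv2.INTER_CUBIC)
b=cv2.resize(s[120:190,240:290],None,fx=8,fy=8,interpolation=cv2.INTER_CUBIC)
o=np.zeros((560,800,3),np.uint8);o[:a.shape[0],:400]=a;o[:,400:]=b
cv2.imwrite("pics/hookbig.png",o[:,:,::-1])
E
```

```text
mat 1646 c [0.5989 0.2155] mean [0.5986 0.2152] size [0.1079 0.17  ] ang 97.086044
board 5684 c [ 0.5669 -0.1318] mean [ 0.5678 -0.1252] size [0.3762 0.2083] ang 88.00364
foot [array([0.5585, 0.3338]), array([0.4602, 0.2717]), array([0.4128, 0.354 ]), array([0.5191, 0.4248])]
handle top [0.4819 0.3318 0.182 ]
tip [0.4436 0.3311 0.139 ]
tip [0.4589 0.3001 0.139 ]
```

View pics/hookbig.png

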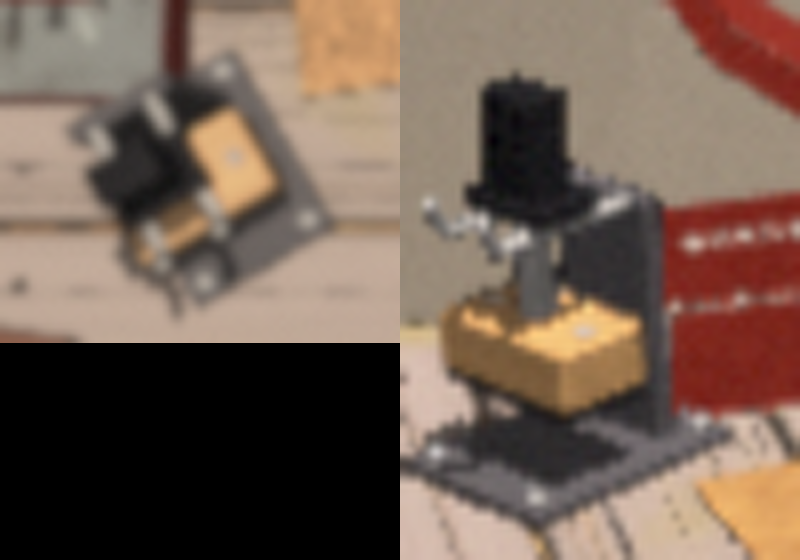

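```bash
python3 - <<'E'
from h import *
from scipy.optimize import least_squares
k=400/70
T=lambda u,v:("top",u/k+155-.41,v/k+190-.41); S=lambda u,v:("side",(u-400)/8+240-.44,v/8+120-.44)
# kind: 0 foot frame, 1 fork, 2 scraper
D=[(0,(60,-45,3),T(230,50)),(0,(-60,-45,3),T(335,225)),(0,(-60,45,3),T(203,306)),(0,(60,45,3),T(72,128)),
(0,(-60,-45,3),S(540,520)),(0,(60,-45,3),S(733,432)),
(1,(-37.5,17,139),T(153,250)),(1,(-37.5,-17,139),T(213,218)),(1,(-37.5,17,139),S(430,202)),(1,(-37.5,-17,139),S(487,240)),
(2,(25,-42,75),T(230,105)),(2,(-25,-42,75),T(285,182)),
(2,(-25,-42,75),S(560,365)),(2,(25,-42,75),S(642,325)),(2,(-25,42,75),S(445,310)),(2,(-25,-42,40),S(562,415)),(2,(25,-42,40),S(644,380)),
(2,(-12,18,182),S(482,85)),(2,(12,-18,182),S(567,93)),(2,(12,18,182),S(515,75))]
def f(p):
    x,y,a,fo,so=p;c,s=np.cos(a),np.sin(a);r=[]
    for kd,q,(n,u,v) in D:
        ox=[0,fo,so][kd]; X=q[0]/1000+ox;Y=q[1]/1000
        r+=list(proj(n,(x+c*X-s*Y,y+s*X+c*Y,q[2]/1000))-(u,v))
    return np.array(r)
r=least_squares(f,[.487,.346,.54,-.02,-.02],loss="soft_l1")
print(r.x,np.degrees(r.x[2]),np.sqrt(np.diag(np.linalg.inv(r.jac.T@r.jac))));print(f(r.x).reshape(-1,2).round(1).tolist())
x,y,a,fo,so=r.x
print("fork",x+np.cos(a)*fo,y+np.sin(a)*fo,"scr",x+np.cos(a)*so,y+np.sin(a)*so)
E
```

```text
[ 0.4878  0.3418  0.5586 -0.0116 -0.013 ] 32.00780199100487 [0.0015 0.0014 0.0182 0.0031 0.0024]
[[0.0, -0.7], [0.1, -0.2], [-0.6, 0.4], [4.0, 0.2], [0.3, 0.4], [0.2, -0.0], [0.5, 1.2], [-0.1, 0.7], [1.3, -1.0], [0.8, -3.4], [0.2, 0.6], [-1.4, 0.7], [0.4, -1.1], [0.5, -0.6], [-1.3, -0.4], [0.8, 1.7], [0.8, 1.4], [-1.3, -0.1], [0.4, -0.7], [-0.2, -0.7]]
fork 0.4779661616347229 0.33563325610066674 scr 0.47676597281217237 0.3348830676261359
```

```bash
cat >> h.py <<'E'
def Q(deg): a=np.radians(deg)/2; return [0,np.cos(a),np.sin(a),0]
B0=np.array([.5637,-.1328]);BY=-1.73
def bw(x,y,z):
    a=np.radians(BY);c,s=np.cos(a),np.sin(a); return [B0[0]+c*x-s*y,B0[1]+s*x+c*y,z]
FK=np.array([.478,.3356]);SC=np.array([.4768,.3349]);FY=32.
FX=np.array([np.cos(np.radians(FY)),np.sin(np.radians(FY))])
def st(m=""): print(m,"t",round(get_time(),1),"tcp",np.array(get_tcp_pos()),"F",np.array(get_ft_force()).round(1),"w",round(get_grip_width()*88,1),"ff",np.round(get_finger_force(),1))
E
python3 - <<'E'
from h import *
p=get_tcp_pos()
movel([p[0],p[1],.32],v=.3)
move_pose([*SC,.29],Q(FY));st()
movel([*SC,.215],v=.2)
t=read_camera("top");s=read_camera("side")
a=cv2.resize(t[180:260,150:230],None,fx=5,fy=5,interpolation=cv2.INTER_CUBIC)
b=cv2.resize(s[100:180,230:310],None,fx=5,fy=5,interpolation=cv2.INTER_CUBIC)
cv2.imwrite("pics/appr.png",np.hstack([a,b])[:,:,::-1])
E
```

```text
t 4.2 tcp [0.4772 0.3344 0.29  ] F [ 0.7  0.5 -0.1] w 87.8 ff 0.0
```

View pics/appr.png

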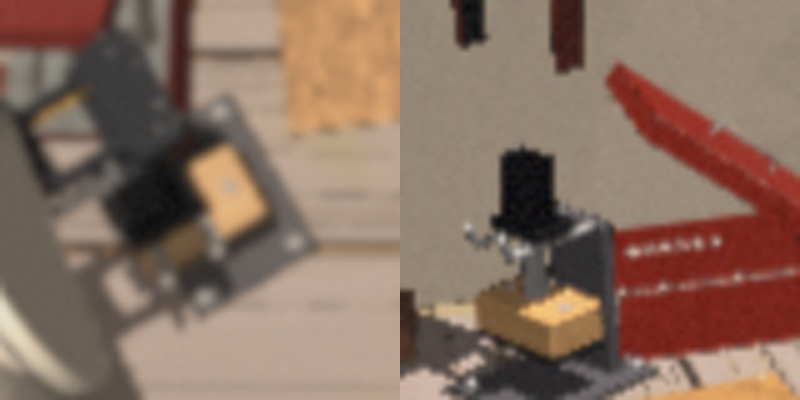

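Side view: the fingertips at (468,45) and (567,72) straddle the handle, whose top is at (527,150). That is centred to within a few mm, so I'll grasp it and draw it out.

```bash
python3 - <<'E'
from h import *
print(movel([*SC,.141],v=.1,until_force=6));st("down")
command_gripper(0);st("grip")
p=np.array(get_tcp_pos());movel([*p[:2],p[2]+.027],v=.08);st("lift")
q=p[:2]-FX*.105
movel([*q,p[2]+.027],v=.12);st("out")
crop("side","out",190,90,160,120,5)
E
```

```text
False
down t 5.8 tcp [0.4772 0.3352 0.1415] F [ 0.9 -0.4  0.4] w 88.3 ff 0.0
grip t 6.6 tcp [0.4769 0.3349 0.141 ] F [ 0.4 -0.9  0.6] w 35.7 ff 30.0
lift t 7.1 tcp [0.4771 0.335  0.1687] F [-0.1 -0.1 -2.6] w 35.8 ff 30.0
out t 8.1 tcp [0.3886 0.2797 0.1682] F [ 0.1  0.2 -2.5] w 35.8 ff 30.0
```

View pics/out.png

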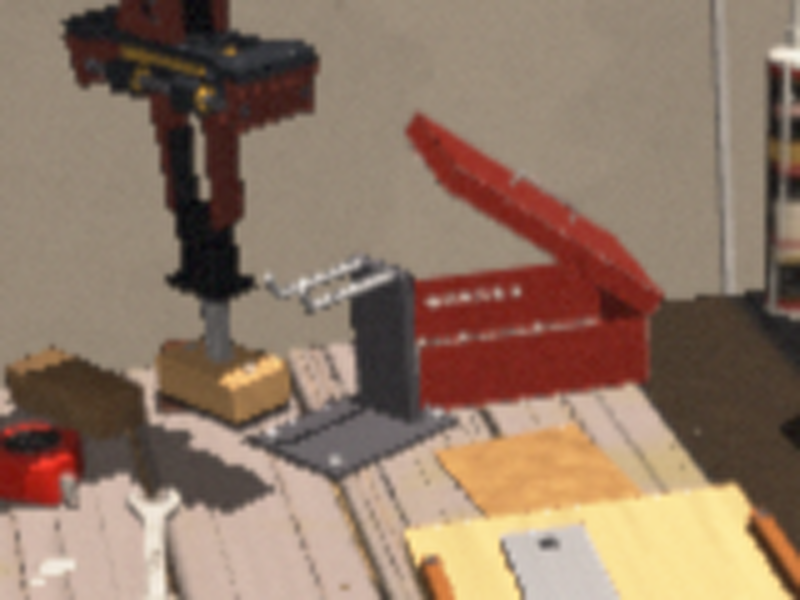

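The scraper is clear of the prongs, which end at (268,285) and (307,300) in the crop. Next is carrying it over the board and rechecking the chips.

```bash
cat >> h.py <<'E'
def wb(p):
    a=np.radians(BY);c,s=np.cos(a),np.sin(a);d=np.asarray(p)[:2]-B0; return np.array([c*d[0]+s*d[1],-s*d[0]+c*d[1]])
def items(t):
    hsv=cv2.cvtColor(t,cv2.COLOR_RGB2HSV);H,S,V=[hsv[...,i].astype(int) for i in range(3)]
    yy,xx=np.mgrid[:400,:640]
    for nm,m,z in(("chip",(H<16)&(S>105),.09),("plate",S<55,.076)):
        poly=np.array([proj("top",bw(x,y,.072)) for x,y in((-.091,-.187),(.088,-.187),(.088,.187),(-.091,.187))]).round().astype(np.int32)
        k=np.zeros(S.shape,np.uint8);cv2.fillPoly(k,[poly],1);k&=m.astype(np.uint8)
        n,l,stt,ce=cv2.connectedComponentsWithStats(k)
        for i in range(1,n):
            if stt[i,4]<40: continue
            P=np.array([wb(onz("top",x,y,z)) for y,x in np.argwhere(l==i)],np.float32)
            print(nm,stt[i,4],"mean",P.mean(0),"min",P.min(0),"max",P.max(0))
E
python3 - <<'E'
from h import *
p=get_tcp_pos();movel([p[0],p[1],.30],v=.2)
items(read_camera("top"))
move_pose(bw(0,.0,.30),Q(90+BY));st("over")
E
```

```text
chip 151 mean [ 0.0669 -0.0492] min [ 0.0509 -0.0772] max [ 0.0843 -0.0214]
chip 120 mean [-0.0023 -0.0518] min [-0.0152 -0.0785] max [ 0.0108 -0.0234]
chip 127 mean [-0.0055 -0.1356] min [-0.0154 -0.164 ] max [ 0.0039 -0.1059]
chip 138 mean [-0.0638 -0.137 ] min [-0.0735 -0.1679] max [-0.0544 -0.104 ]
plate 689 mean [-0.0263  0.0905] min [-0.053   0.0274] max [0.0012 0.1551]
over t 10.7 tcp [ 0.5636 -0.1321  0.2996] F [-0.5 -0.3 -2.3] w 35.4 ff 30.0
```

```bash
cat >> h.py <<'E'
def sweep(x,y0,z,ye=-.215,v=.1):
    movel(bw(x,y0,z),v=v); movel(bw(x,ye,z),v=v)
def touch(x,y):
    h=movel(bw(x,y,.162),v=.03,until_force=4);z=get_tcp_pos()[2];st(f"touch {h}")
    return z
E
python3 - <<'E'
from h import *
x=-.003
movel(bw(x,.015,.25),v=.2);movel(bw(x,.015,.181),v=.1)
movel(bw(x,-.005,.181),v=.06);z=touch(x,-.005)+.001
sweep(x,-.005,z);st("end")
movel(bw(x,-.215,.27),v=.2);movel(bw(x,.0,.30),v=.3)
t=read_camera("top");items(t)
crop("side","sw1",260,180,160,120,5)
E
```

```text
touch True t 12.8 tcp [ 0.5611 -0.1374  0.1708] F [1.7 0.5 1.7] w 35.6 ff 30.0
end t 15.3 tcp [ 0.5543 -0.3472  0.1719] F [ 0.   0.6 -3.2] w 35.8 ff 30.0
chip 88 mean [ 0.0183 -0.0029] min [ 0.0085 -0.0474] max [0.0326 0.0328]
chip 136 mean [-0.0637 -0.1375] min [-0.0735 -0.1679] max [-0.0544 -0.104 ]
plate 3481 mean [-0.0074  0.0229] min [-0.0935 -0.1118] max [0.0892 0.1551]
```

View pics/sw1.png

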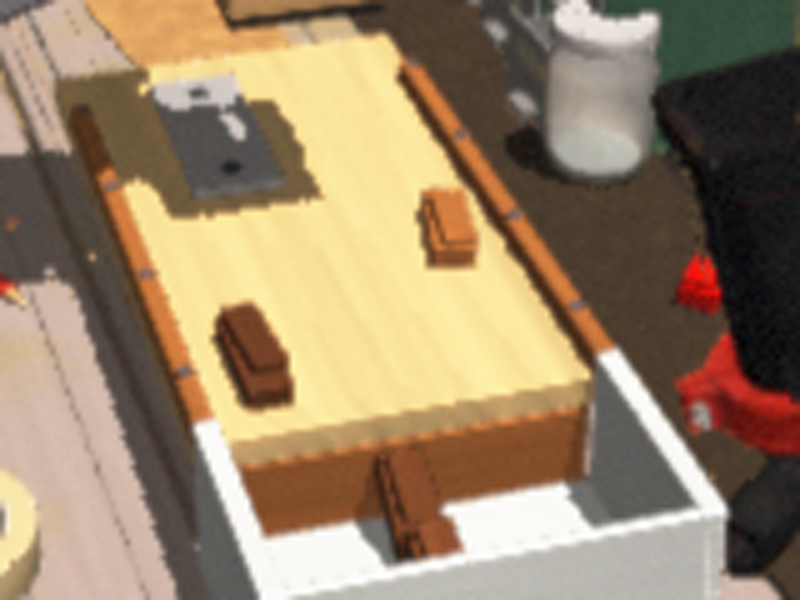

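Both middle chips are in the trough, at crop (415,500). The remaining two are at (450,225) and (255,355).

```bash
python3 - <<'E'
from h import *
for x,y in((.048,.013),(-.048,-.06)):
    movel(bw(x,y,.27),v=.25);movel(bw(x,y,.185),v=.15);z=touch(x,y)+.001
    sweep(x,y,z);st("end")
    movel(bw(x,-.215,.29),v=.25)
movel(bw(0,.0,.32),v=.3)
crop("side","sw2",260,180,160,120,5)
p=np.array([.3886,.2797]);move_pose([*p,.30],Q(FY));st()
t=read_camera("top");items(t)
a=cv2.resize(t[150:240,260:460],None,fx=4,fy=4,interpolation=cv2.INTER_CUBIC)
s=cv2.resize(read_camera("side")[90:180,220:300],None,fx=3,fy=3)
b=cv2.imread("pics/sw2.png")[:,:,::-1]; b=cv2.resize(b,(320,240))
o=np.zeros((600,800,3),np.uint8);o[:360]=a;o[360:,:320]=b;o[360:360+240,330:570]=s[:240]
cv2.imwrite("pics/sw2b.png",o[:,:,::-1])
E
```

```text
touch True t 18.6 tcp [ 0.612  -0.1211  0.1704] F [0.  0.3 3.1] w 35.9 ff 30.0
end t 21.3 tcp [ 0.6053 -0.3488  0.1715] F [-0.5 -0.1 -2.8] w 35.7 ff 30.0
touch True t 24.0 tcp [ 0.5139 -0.1912  0.17  ] F [0.4 1.1 2.1] w 35.7 ff 30.0
end t 26.0 tcp [ 0.5093 -0.3457  0.1711] F [ 0.4  0.2 -2.5] w 36.0 ff 30.0
 t 29.2 tcp [0.3892 0.2791 0.3001] F [-0.3  0.2 -3.4] w 36.0 ff 30.0
plate 690 mean [-0.0262  0.0903] min [-0.053   0.0274] max [0.0012 0.155 ]
```

View pics/sw2b.png

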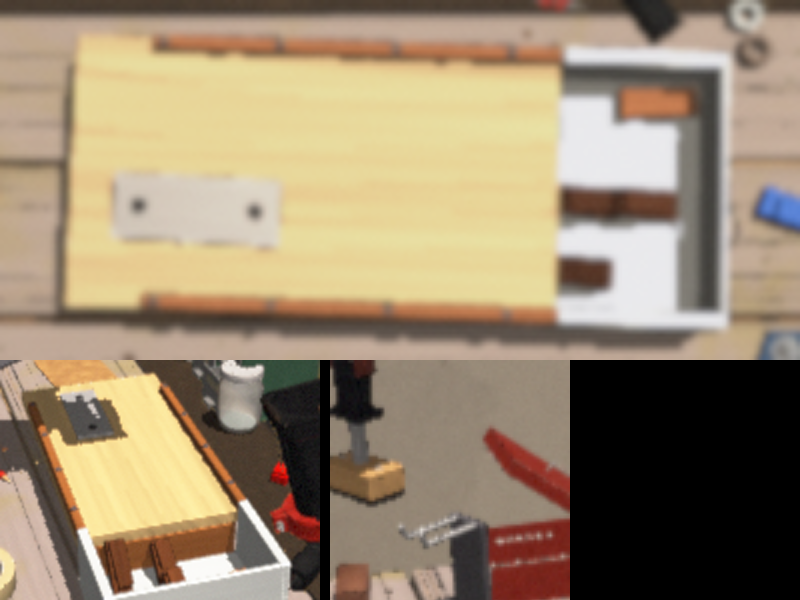

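All four chips lie in the trough: crop (655,103), (590,203), (645,203) and (585,273). The board is clear except for the plate, so I'll hang the scraper by reversing the removal path.

```bash
python3 - <<'E'
from h import *
p=np.array([.4769,.3349]);q=p-FX*.105
movel([*q,.1685],v=.15,frame=Q(FY));st()
movel([*p,.1685],v=.1);st("in")
print(movel([*p,.138],v=.03,until_force=2.5));st("down")
command_gripper(1);st("open")
movel([*p,.30],v=.15);st()
t=read_camera("top");items(t)
crop("side","hung",220,80,120,110,5)
E
```

```text
t 30.3 tcp [0.3885 0.2796 0.1692] F [-0.6 -0.7 -1.9] w 35.6 ff 30.0
in t 31.5 tcp [0.4763 0.3345 0.1684] F [ 0.2  0.6 -4.1] w 36.0 ff 30.0
True
down t 32.4 tcp [0.4767 0.3347 0.14  ] F [-0.5 -0.5  4.6] w 35.4 ff 30.0
open t 33.3 tcp [0.4757 0.3341 0.1389] F [ 0.7 -0.1 -0.7] w 88.0 ff 0.0
 t 34.6 tcp [0.4764 0.3345 0.2989] F [-0.4  0.2  0.6] w 88.3 ff 0.0
plate 687 mean [-0.0264  0.0905] min [-0.053   0.0274] max [0.0012 0.1551]
```

View pics/hung.png

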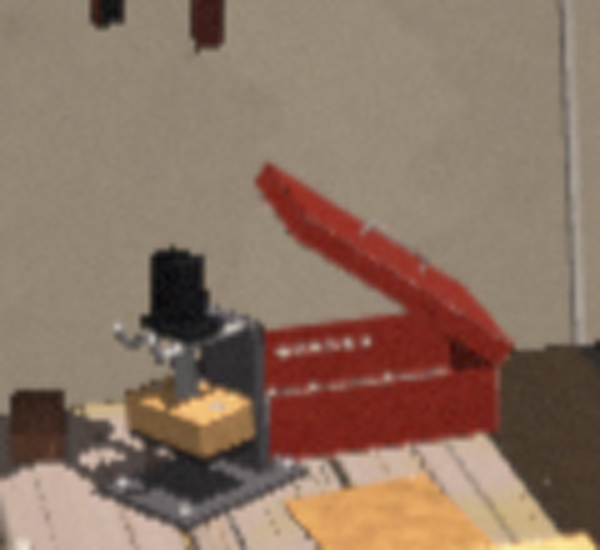

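The scraper hangs on the prongs with its flange at crop (178,325) and its block below. Next I push the plate from its -y end with shut fingers.

```bash
python3 - <<'E'
from h import *
x=-.0263;y0=.0265-.010-.012
move_pose(bw(x,y0,.20),Q(90+BY));command_gripper(0)
movel(bw(x,y0,.085),v=.15)
h=movel(bw(x,y0,.064),v=.02,until_force=3);z=get_tcp_pos()[2]+.0015;st(f"touch {h}")
movel(bw(x,y0,z),v=.05)
yE=.245-.130-.010
movel(bw(x,yE-.004,z),v=.06);st("pushed")
movel(bw(x,yE-.02,z),v=.1);movel(bw(x,yE-.02,.2),v=.2)
move_pose(bw(x,-.08,.30),Q(90+BY))
t=read_camera("top");hsv=cv2.cvtColor(t,cv2.COLOR_RGB2HSV)
np.save("t.npy",t)
a=cv2.resize(t[170:230,240:340],None,fx=8,fy=8,interpolation=cv2.INTER_CUBIC)
cv2.imwrite("pics/push.png",a[:,:,::-1])
E
```

```text
touch False t 39.9 tcp [ 0.5376 -0.1275  0.0641] F [ 0.1 -0.5 -1.2] w 0.6 ff 0.0
pushed t 41.9 tcp [ 0.5405 -0.0313  0.0656] F [-0.4 -0.3  0.2] w 0.6 ff 0.0
```

View pics/push.png

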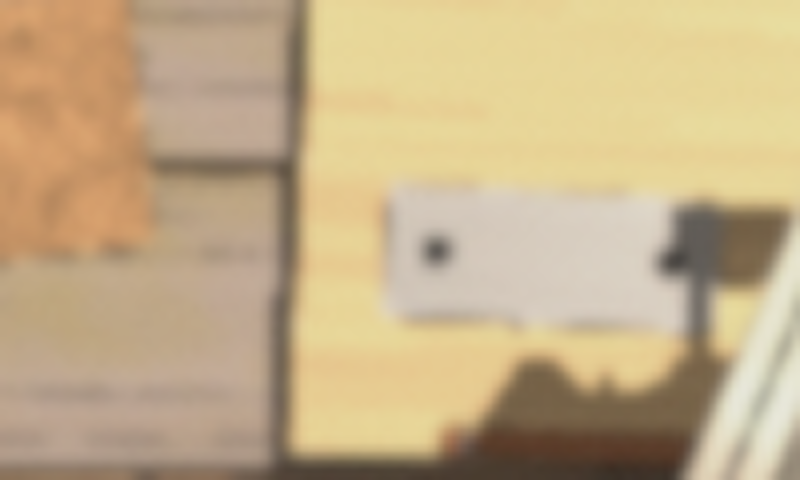

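```bash
python3 - <<'E'
from h import *
st()
items(np.load("t.npy"))
x=-.0263;y0=.0045
movel(bw(x,y0,.12),v=.2)
h=movel(bw(x,y0,.066),v=.03,until_force=3);st(f"{h}")
print(get_ee_rot(),get_joint_pos())
crop("side","dbg",270,170,130,100,6)
E
```

```text
t 43.8 tcp [ 0.5343 -0.2105  0.2982] F [-0.8  0.6 -1.1] w 0.4 ff 0.0
chip 75 mean [-0.0141 -0.1045] min [-0.0225 -0.158 ] max [ 0.0017 -0.0725]
plate 2403 mean [-0.0003 -0.0961] min [-0.0935 -0.1873] max [0.0894 0.0293]
plate 674 mean [-0.0263  0.0915] min [-0.053   0.0279] max [0.0011 0.1551]
False t 46.9 tcp [ 0.5377 -0.1275  0.0662] F [-0.2  0.9  0.4] w 0.4 ff 0.0
[0.0001 0.7177 0.6963 0.0001] [-0.2545  0.4914  1.8683 -0.      0.7816 -0.2242]
```

View pics/dbg.png

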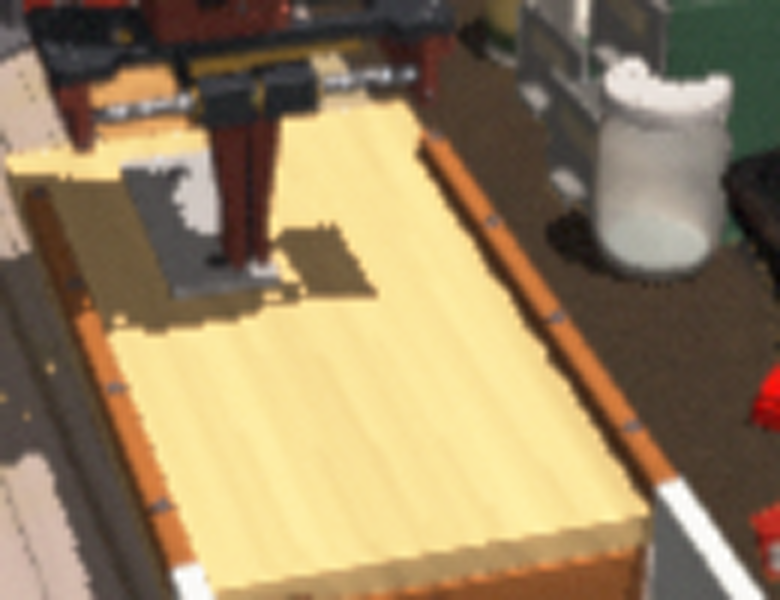

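```bash
python3 - <<'E'
from h import *
for z in(.066,.08,.09,.1,.12): print(z,(proj("side",[.5377,-.1275,z])-(270,170))*6)
print((proj("side",bw(-.026,.027,.076))-(270,170))*6, (proj("side",bw(0,-.19,.07))-(270,170))*6,(proj("side",bw(-.095,.13,.084))-(270,170))*6)
E
```

```text
0.066 [242.5329 318.1542]
0.08 [241.9668 292.1433]
0.09 [241.5587 273.3917]
0.1 [241.1474 254.4945]
0.12 [240.3153 216.2567]
[230.0392 275.365 ] [429.6576 545.1416] [ 40.3222 178.5537]
```

```bash
python3 - <<'E'
from h import *
for z in(.215,.235,.245): print(z,proj("side",[.4768,.3349,z]))
Y=np.array([-FX[1],FX[0]])*.05
for sgn in(1,-1):print([proj("side",[*(np.array([.4768,.3349])+sgn*Y),z]) for z in(.215,.245)])
# grey colours near tip in dbg image
command_gripper(1.0);st("open")
i=read_camera("side");crop("side","dbg2",270,140,130,100,6,i)
E
```

```text
0.215 [253.9266 121.1491]
0.235 [253.4661 115.5118]
0.245 [253.2337 112.6667]
[array([244.1825, 118.1569]), array([243.4127, 109.8019])]
[array([264.0364, 124.2536]), array([263.4269, 115.6401])]
open t 48.4 tcp [ 0.5376 -0.1275  0.066 ] F [-1.2 -0.4 -0.1] w 88.2 ff 0.0
```

View pics/dbg2.png

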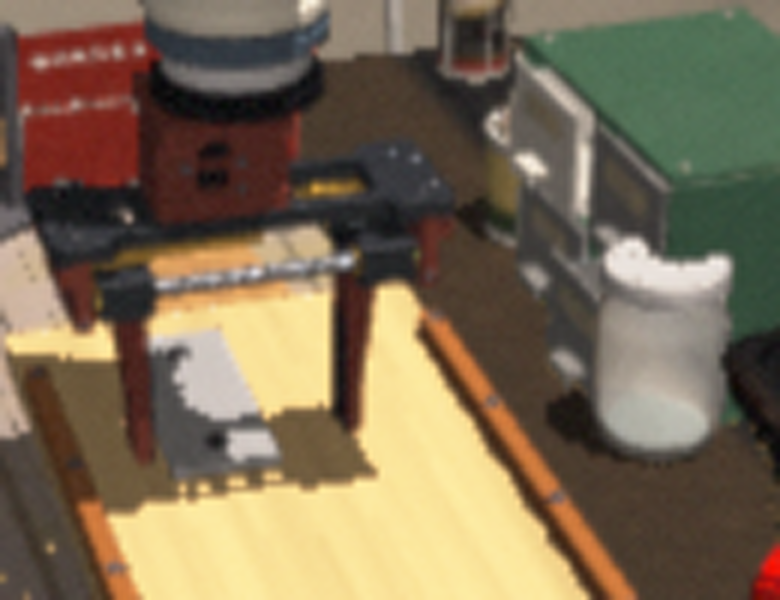

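The fingertips physically sit about 28 mm above the reported TCP: tips appear at dbg row ~262, where TCP z=.066 would project to row 318. I'll calibrate by touching the board, then push.

```bash
python3 - <<'E'
from h import *
x=-.0263;y0=.0045
command_gripper(0)
h=movel(bw(x,y0,.032),v=.02,until_force=3);z=get_tcp_pos()[2];st(f"touch {h}")
E
```

```text
touch True t 51.1 tcp [ 0.5375 -0.1275  0.036 ] F [-0.8 -0.1  4.8] w 0.7 ff 2.5
```

```bash
python3 - <<'E'
from h import *
x=-.0263;y0=.0045;z=.0375
movel(bw(x,y0,z),v=.05)
yE=.245-.130-.010
movel(bw(x,yE-.010,z),v=.06);st("pushed")
movel(bw(x,yE-.03,z),v=.1);movel(bw(x,yE-.03,.2),v=.2)
move_pose(bw(x,-.12,.30),Q(90+BY))
t=read_camera("top");hsv=cv2.cvtColor(t,cv2.COLOR_RGB2HSV)
comp("plate",(hsv[...,1]<55).astype(np.uint8),262,182,335,222,.076)
a=cv2.resize(t[170:230,240:340],None,fx=8,fy=8,interpolation=cv2.INTER_CUBIC)
cv2.imwrite("pics/push2.png",a[:,:,::-1])
E
```

```text
pushed t 53.0 tcp [ 0.5403 -0.0372  0.0375] F [ 0.5 -0.7  0.3] w 0.6 ff 0.0
plate 714 c [0.5407 0.0401] mean [0.5404 0.0434] size [0.0623 0.1275] ang 90.872345
```

View pics/push2.png

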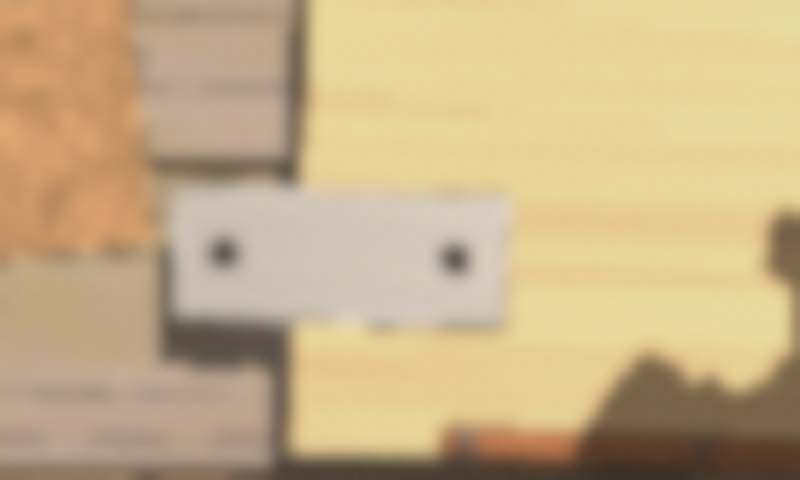

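```bash
python3 - <<'E'
from h import *
x=-.0263;yE=.105;z=.0375
movel(bw(x,yE-.035,.12),v=.25,frame=Q(90+BY));movel(bw(x,yE-.035,z),v=.1)
movel(bw(x,yE-.004,z),v=.05);st("pushed")
movel(bw(x,yE-.03,z),v=.1);movel(bw(x,yE-.03,.12),v=.2)
command_gripper(1)
movel(bw(x,.205,.12),v=.2)
t=read_camera("top");s=read_camera("side")
print(movel(bw(x,.205,.0335),v=.06,until_force=5));st("down")
command_gripper(0);st("grip")
movel(bw(x,.205,.0535),v=.04);st("lift")
movel(bw(x,.205,.12),v=.1);st("lift")
s2=read_camera("side")
f=lambda i:cv2.resize(i[120:220,230:360],None,fx=3,fy=3,interpolation=cv2.INTER_CUBIC)
cv2.imwrite("pics/grab.png",np.hstack([f(s),f(s2)])[:,:,::-1])
E
```

```text
pushed t 58.2 tcp [ 0.5404 -0.0309  0.0375] F [ 0.   0.7 -0.6] w 0.6 ff 0.0
False
down t 63.0 tcp [0.5439 0.0729 0.0339] F [-0.1  0.1 -0.5] w 88.1 ff 0.0
grip t 63.7 tcp [0.5433 0.0729 0.0335] F [-2.1  0.2  0.6] w 51.6 ff 29.7
lift t 64.3 tcp [0.5436 0.0729 0.0536] F [-0.3 -0.4 -1.2] w 52.1 ff 29.7
lift t 65.1 tcp [0.5431 0.0728 0.1196] F [-0.1 -0.6 -2.4] w 52.1 ff 29.7
```

View pics/grab.png

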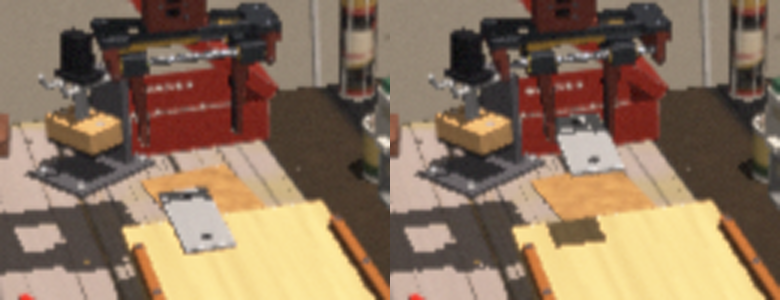

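The plate is held at its end with its far end at crop (600,165), clear of the board. I've used up the picture views, so I'll check the placing numerically.

```bash
python3 - <<'E'
from h import *
e=wb(onz("top",508/8+240-.45,258/8+170,.076));l=wb(onz("top",173/8+240-.45,255/8+170,.076));print("ends",e,l)
c=(e[1]+l[1])/2+.0062; d=.205-c; print("d",d)
M=np.array([.5988,.2154]);a=np.radians(7.09);my=np.array([-np.sin(a),np.cos(a)])
p=M+my*d;print(p)
move_pose([*p,.12],Q(97.09));st()
movel([*p,-.015],v=.1)
print(movel([*p,-.035],v=.02,until_force=3));st("down")
E
```

```text
ends [-0.0277  0.1084] [-0.0303  0.2384]
d 0.025401374637038954
[0.5957 0.2406]
 t 65.9 tcp [0.5947 0.24   0.1191] F [ 0.5 -1.  -1.3] w 52.1 ff 29.7
True
down t 68.2 tcp [ 0.5955  0.2405 -0.031 ] F [-1.1 -0.2  4.4] w 51.6 ff 33.2
```

```bash
python3 - <<'E'
from h import *
p=get_tcp_pos();movel([p[0],p[1],p[2]+.0006],v=.02)
command_gripper(1);st("open")
movel([p[0],p[1],.15],v=.1)
move_pose(bw(0,-.10,.30),Q(90+BY));wait(.3)
t=read_camera("top");hsv=cv2.cvtColor(t,cv2.COLOR_RGB2HSV);S=hsv[...,1].astype(int)
comp("plate",((S<60)).astype(np.uint8),206,168,260,205,.009)
comp("mat",((S>105)).astype(np.uint8),202,164,265,208,.003)
# mat outline incl. plate
comp("mat+plate",((S>105)|(S<60)).astype(np.uint8),202,164,265,208,.003)
np.save("t.npy",t);np.save("s.npy",read_camera("side"));items(t);st()
E
```

```text
open t 69.2 tcp [ 0.5955  0.2405 -0.0304] F [ 0.4  0.4 -0.6] w 87.9 ff 0.0
plate 603 c [0.5992 0.2145] mean [0.5993 0.2149] size [0.051  0.1284] ang 94.48379
mat 901 c [0.5991 0.2155] mean [0.5968 0.2146] size [0.1083 0.17  ] ang 97.086044
mat+plate 102 c [0.6627 0.2918] mean [0.664  0.2929] size [0.047  0.0234] ang 89.82964
mat+plate 901 c [0.5991 0.2155] mean [0.5968 0.2146] size [0.1083 0.17  ] ang 97.086044
mat+plate 603 c [0.6001 0.2158] mean [0.6001 0.2162] size [0.0512 0.1289] ang 94.48375
chip 94 mean [ 0.0234 -0.1346] min [ 0.0151 -0.1849] max [ 0.0427 -0.1051]
plate 2029 mean [-0.0354 -0.0894] min [-0.0938 -0.1854] max [0.0884 0.0139]
plate 483 mean [ 0.0618 -0.1463] min [ 0.0301 -0.1868] max [ 0.0894 -0.0994]
 t 73.3 tcp [ 0.5608 -0.2325  0.2999] F [ 0.1 -0.1 -0. ] w 88.0 ff 0.0
```

```bash
python3 - <<'E'
from h import *
i=read_camera("side");r=cv2.resize(i[80:190,220:340,::-1],None,fx=5,fy=5,interpolation=cv2.INTER_CUBIC)
d=cv2.absdiff(r,cv2.imread("pics/hung.png"))[230:500,100:300].astype(int)
print("hook diff",d.mean(),(d.max(2)>60).mean())
p=get_tcp_pos();movel([p[0],p[1],.35],v=.2);movej([-1.202,.423,1.3,0,1.2,-.019]);wait(.3)
items(read_camera("top"));st()
job_done()
E
```

```text
hook diff 7.727166666666666 0.02738888888888889
 t 76.1 tcp [ 0.2903 -0.7168  0.34  ] F [-0.8 -0.2 -0.2] w 88.0 ff 0.0
the job is handed in; nothing more can be done
```

The job is handed in after 76 s: all four chips are in the trough, the scraper is back on its hook, and the gauge plate lies flat on the mat, about 1 mm off centre and about 2.6° off its long axis by camera.

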